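# Set and lock the crimper's pull-to-lock knob

### The job

On the bench ferrule crimper, turn the black setting knob clockwise until its pointer stands at the raised arc on the collar, find by feel (light pull, small turns) the spot along the arc where the knob gives, and pull it straight up until it is fully out and locked, then let go. Be gentle: never force the knob against its catch with more than about 20 N, since that bends it, and leave the spray bottle and the tray where they are.

Things in the scene. Friction and masses are not known exactly. Their poses are not given: they have to be found in the camera images.
- crimper: Bench ferrule crimper, fixed: white housing 150 x 150 mm, top 60 mm above the bench, with a grey crimp head on its -x side (75 to 160 mm from the origin, 100 mm wide in y, 100 mm high). Origin on the bench, right under the knob's vertical axis.
- collar: Aluminium collar, a fixed disc 128 mm in diameter on the housing around the knob, top 66 mm above the bench. Origin on the knob's axis, 60 mm above the bench; x points to the middle of the raised arc (the mark), z is up. Hidden below is the catch with one slot, anywhere within 0.32 rad to either side of the arc's middle; the knob pulls out only with its pointer within about 0.035 rad of the slot.
- arc_mid (a point): Middle of the raised dark steel arc (the mark) on the collar, 54 mm from the knob's axis, on the arc's top 70 mm above the bench. The arc is 12 mm wide radially, 4 mm high and spans 0.38 rad to either side of its middle. Thin flat ticks mark the rest of the collar.
- knob_grip (a point): Grip point of the knob, on its axis, 94 mm above the bench when the knob is in. The black grip bar is 44 mm long (point x axis, towards the pointer), 14 mm wide (y) and reaches from 72 to 108 mm above the bench; it stands on a round skirt 54 mm in diameter with its top at 73 mm. z is up; it turns and rises with the knob.
- pointer_tip (a point): Outer end of the pointer, a narrow arm with a white line on the knob's skirt, in line with the grip bar, 44 mm from the axis, 70 mm above the bench when the knob is in. Its x axis points outward. At the start it stands 0.63 to 1.15 rad anticlockwise (from above) of the arc's middle.
- knob_turn (a joint): Angle of the pointer from the crimper's x axis, rad, growing anticlockwise seen from above, limits -0.6 and 1.3. The knob turns with about 0.06 Nm of friction and stays where it is left; once pulled out in the slot it can no longer turn.
- knob_pull (a joint): How far the knob is pulled out (up), m: 0 is in, about 0.011 is fully out, locked. Sliding takes 2.5 N of friction and the knob stays where it is left. Off the slot the pull meets the catch after 1 mm, then a spring adds 3 N per mm, and it does not lock; at the slot only friction is felt up to the end stop at 11 mm, sprung in the same way.
- spray_mid (a point): Bystander: spray bottle, 74 mm in diameter, 176 mm high, standing; the point is on its axis 75 mm above the bench.
- tray_mid (a point): Bystander: open blue plastic tray of ferrules, 110 x 150 x 45 mm; the point is its centre, 22 mm above the bench.

How it is judged:
By the outcome, as a careful person would: the job done as asked, in the order asked, and still so for the second after the job is handed in, with the robot touching nothing.
It also fails if it takes over 72 s, if anything falls off the work surface, if the arm or the gripper's body presses on something with over 40 N, if the wrist force passes 120 N, or if a joint passes its speed limit or range.

### The arm

A 7-joint arm with a two-finger parallel gripper is mounted at the origin on the work surface. World frame = base frame: x ahead of the robot, y to its left, z up, the work surface at z = 0. Lengths are in m, angles in rad, forces in N, time in s.
With the tool pointing down it reaches from about 0.375 to 0.925 m from the base axis. Payload 3.1 kg.
Tool frame: the origin (TCP) lies at the very end of the fingers, on their centre line; the grasp point (between the pads) lies 19 mm behind it; z points along the fingers, y is the direction in which the jaws open and shut (so a half turn about z gives the same grasp; the last joint's range is limited). The gripper opens to 85 mm and grips with 20 to 120 N. Pads are 22 mm wide; open, the fingers measure 114 mm over their backs; the gripper's body (76 mm by 85 mm) begins 54 mm behind the grasp point. The pads swing forward as they close: fully open they stand 13 mm farther back than shut.
Start: joints at [1.035, 0.383, 0.044, 1.598, -0.018, 1.161, -0.05], TCP at [0.276, -0.589, 0.231] pointing down, gripper open.
Joint ranges: [-2.61, 2.61], [-0.41, 2.15], [-1.48, 1.57], [0, 2.5], [-1.57, 4.71], [0.05, 1.97], [-2.85, 2.85]. Speed limits (rad/s): [2.79, 2.79, 3.14, 3.14, 3.14, 3.14, 3.14].

### API

Orientations are given as a unit quaternion [x, y, z, w].
In Python, from plant import arm gives the robot as it stands.
- The arm moves only by the tool arm_command, never from a script. Its argument "motion" is a list of rows, each a list of 5 numbers: the shift along the tool's x, y, z in mm, then the turn about the tool's z in rad, then the gripper's target within -1 to 1 (fully open at 1, half-way at 0, shut at -1). In form: [[dx, dy, dz, yaw, fingers], ...]. A call has 1 to 5 rows; each row shifts and turns the pose as measured when the row begins, along the tool's axes as they then stand; what a row does not reach is not made up. A row lasts 1/12 s, in which the tool goes at most 41.7 mm and 7.16 degrees, less where a joint would pass 70% of its speed; a pose out of reach is approached as far as the arm can. A call is refused whole if a number of a shift passes 41.7 or a number of a turn 0.125, either way. A call with a gripper value outside its range is refused whole. The fingers move at their own pace and stop on an object; "squeeze" is the grip in N (left out, the last holds). Time passes only in rows, so rows that do not move let the fingers close. It gives the time, the measured TCP pose, the force and the opening at its end, in the units of the state.
- arm.sense(): the state, without advancing time (a new reading comes with each control period).
- arm.capture(name): name is "side" or "top" or "wrist"; returns a dict with "image" (480x640x3 uint8, blue, green, red), "z_map" (480x640 float32, m along the optical axis (not along the pixel's ray), 0 where there is no reading), "camera_matrix" (3x3 intrinsics, pixels), "world_to_cam" (4x4, takes a point from world to camera coordinates). Camera axes: x right, y down, z forward; pixel columns grow to the right and rows downward; lengths in m; the calibration is good to about 2 mm. A picture is of the moment at which its call begins.
- arm.hand_in(): hands the job in, once; it reports no verdict.
The state is a dict: "t": time; "q": joint angles; "qd": joint speeds; "joint_efforts": joint torques, N m; "ee_pos": TCP position; "tool_rot": TCP orientation; "wrist_force": force on the tool from outside, world axes, zero at the start; "moment": the same for the moment, N m; "finger_gap": opening from 0.0 (shut) to 1.0 (fully open).
Only numpy, scipy, OpenCV 4.12 (cv2) and the standard library are available. Lean on these libraries where they do the work, as an engineer would, in place of code of your own. Each camera call takes 0.05 s, during which the arm holds its last target.

## Working session

There is one attempt and no reset: what is moved stays moved. The work goes in short steps, Python scripts to look and compute and a tool call to move; the robot and the scene stay as the last step left them, time stands still between calls to the robot, and variables do not carry over. Pictures are saved under pics/ and viewed, and the job is handed in when it is done.

Besides the shell and the picture viewer there is one more tool, called after "Emit:" in YAML: its name, and indented under it one key for each argument. arm_command: Moves the arm, as the interface text tells. Its arguments: {"type":"object","properties":{"motion":{"type":"array","items":{"type":"array","items":{"type":"number"}}},"squeeze":{"type":"number"}},"required":["motion"]}

```bash
mkdir -p pics; ls; python3 - <<'E'
from plant import arm
import cv2,numpy as np
s=arm.sense();print(s)
for n in("top","side"):
    c=arm.capture(n);cv2.imwrite(f"pics/{n}0.png",c["image"]);np.savez(f"{n}0.npz",**{k:v for k,v in c.items()});print(n,c["camera_matrix"],c["world_to_cam"])
E
```

```text
pics
{'t': 0.0, 'q': array([ 1.03521375,  0.38385203,  0.0438292 ,  1.59961672, -0.01789773,
        1.16119751, -0.04993618]), 'qd': array([ 0.00130359, -0.00080992, -0.00097336,  0.00010005,  0.00101115,
        0.00011281, -0.00063244]), 'joint_efforts': array([ 1.84440273e-04, -4.33460784e+01,  1.02428645e+00, -2.49513084e+01,
        1.05419668e-02,  1.14410010e-02, -8.32086954e-06]), 'ee_pos': array([ 0.27514219, -0.58782937,  0.22985629]), 'tool_rot': array([ 9.76132693e-01,  2.17170828e-01, -3.61575734e-04, -1.29093393e-03]), 'wrist_force': array([-0.29008204,  0.19048951,  1.11061967]), 'moment': array([ 0.03354899, -0.00564905, -0.01532439]), 'finger_gap': 0.9967347526382178}
top [[498.54928955   0.         319.02275056]
 [  0.         498.54928955 238.30550821]
 [  0.           0.           1.        ]] [[ 0.00499034 -0.99998374 -0.00275825  0.00199077]
 [-0.98049876 -0.00435116 -0.19647709  0.53481771]
 [ 0.19646189  0.00368495 -0.98050454  1.12304834]
 [ 0.          0.          0.          1.        ]]
side [[624.22764233   0.         320.34749296]
 [  0.         624.22764233 234.55427962]
 [  0.           0.           1.        ]] [[-0.92446758 -0.38122096  0.00550188  0.50823032]
 [-0.29580526  0.70807918 -0.64118884  0.23602685]
 [ 0.24053886 -0.59438578 -0.76736341  1.20720014]
 [ 0.          0.          0.          1.        ]]
```

View pics/top0.png

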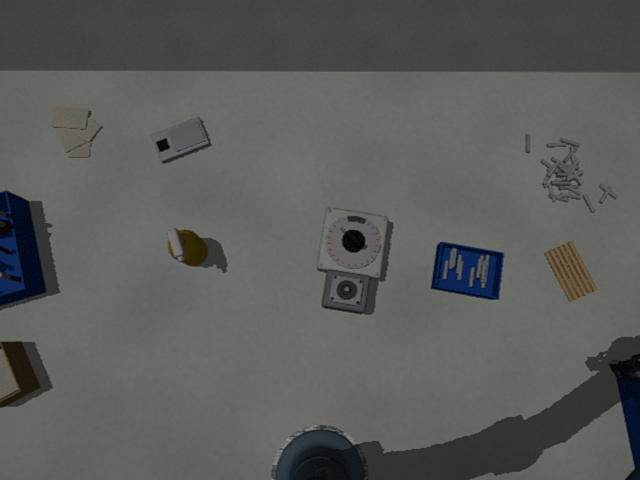

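View pics/side0.png

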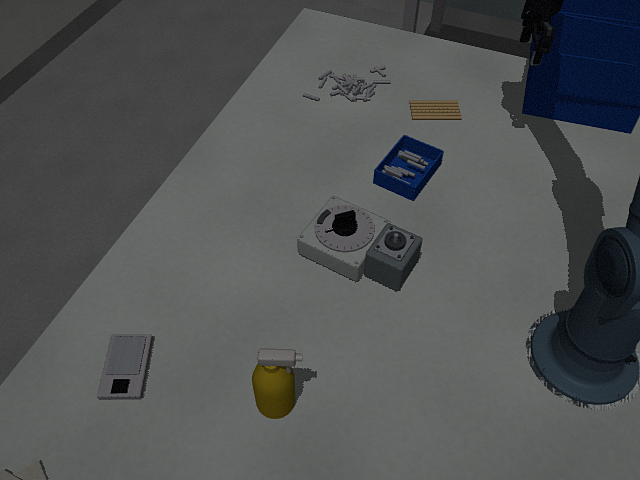

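The top view shows the knob at about (353,241), the dark arc at (356,219), and the crimp head below it at (348,290). The tray is at (467,270) and the spray bottle at (188,247). I'll zoom in next.

```bash
python3 - <<'E'
import cv2,numpy as np
a=cv2.imread("pics/top0.png")[200:285,310:400];b=cv2.imread("pics/side0.png")[185:275,290:400]
f=lambda i:cv2.resize(cv2.convertScaleAbs(i,alpha=1.6),(390,390*i.shape[0]//i.shape[1]),interpolation=cv2.INTER_CUBIC)
a,b=f(a),f(b);h=min(len(a),len(b))
cv2.imwrite("pics/z0.png",np.hstack([a[:h],b[:h]]))
E
```

```text
(no output)
```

View pics/z0.png

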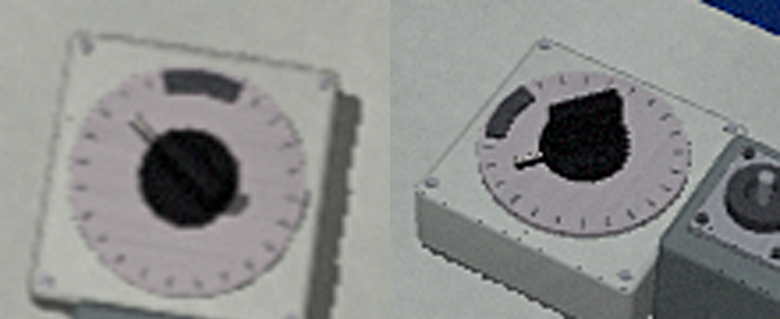

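The zoom shows the pointer tip up-left of the knob at about (134,118), full-frame (341,227). The arc is at the top, about (357,219) full-frame. The pointer stands anticlockwise of the arc, as expected.

```bash
cat > h.py <<'E'
import numpy as np,cv2
def ray(c,uv,z):
    K=c["camera_matrix"];T=c["world_to_cam"];R=T[:3,:3];o=-R.T@T[:3,3]
    d=R.T@np.linalg.inv(K)@np.array([uv[0],uv[1],1.]);return (o+d*(z-o[2])/d[2])
def proj(c,p):
    q=c["world_to_cam"]@np.append(p,1);q=c["camera_matrix"]@q[:3];return q[:2]/q[2]
def rect(c,ctr,z,half,s):
    # resample plane z: world x up, y left ; s m per px
    n=int(2*half/s);i,j=np.mgrid[:n,:n]
    P=np.stack([ctr[0]+half-i*s,ctr[1]+half-j*s,0*i+z,0*i+1.],-1)
    q=P@c["world_to_cam"].T;q=q[...,:3]@c["camera_matrix"].T
    return cv2.remap(c["image"],(q[...,0]/q[...,2]).astype('f4'),(q[...,1]/q[...,2]).astype('f4'),cv2.INTER_CUBIC)
E
python3 - <<'E'
from h import *
for n,box in(("top",(310,200,400,285)),("side",(290,185,400,275))):
    c=np.load(n+"0.npz");im=c["image"].astype(int)
    b,g,r=im[...,0],im[...,1],im[...,2]
    m=np.zeros(b.shape,bool);x0,y0,x1,y1=box;m[y0:y1,x0:x1]=1
    pk=(m&(r-g>5)&(r>60)).astype('u1')
    print(n,pk.sum(), im[232,330] if n=="top" else im[240,335])
    cs,_=cv2.findContours(pk,cv2.RETR_EXTERNAL,cv2.CHAIN_APPROX_NONE)
    k=max(cs,key=cv2.contourArea);e=cv2.fitEllipse(cv2.convexHull(k));print("collar",e, ray(c,e[0],.066))
    dk=(m&(im.max(2)<25)).astype('u1')
    _,lab,st,ce=cv2.connectedComponentsWithStats(dk)
    for s,q in zip(st[1:],ce[1:]):
        if s[4]>20: print("dark",s,q)
    mid=(m&(im.max(2)>=30)&(im.max(2)<80)).astype('u1')
    _,lab,st,ce=cv2.connectedComponentsWithStats(mid)
    for s,q in zip(st[1:],ce[1:]):
        if s[4]>25: print("mid",s,q,ray(c,q,.07))
    ctr=ray(c,e[0],.066)
    cv2.imwrite(f"pics/r_{n}.png",cv2.convertScaleAbs(rect(c,ctr,.07,.075,.00038),alpha=1.7))
E
python3 -c "
import cv2,numpy as np
cv2.imwrite('pics/r.png',np.hstack([cv2.imread('pics/r_top.png'),cv2.imread('pics/r_side.png')]))"
```

```text
top 73 [95 95 98]Traceback (most recent call last):
  File "<stdin>", line 9, in <module>
cv2.error: OpenCV(4.12.0) /io/opencv/modules/imgproc/src/shapedescr.cpp:361: error: (-201:Incorrect size of input array) There should be at least 5 points to fit the ellipse in function 'fitEllipseNoDirect'

[ WARN:0@0.016] global loadsave.cpp:275 findDecoder imread_('pics/r_top.png'): can't open/read file: check file path/integrity
[ WARN:0@0.016] global loadsave.cpp:275 findDecoder imread_('pics/r_side.png'): can't open/read file: check file path/integrity
Traceback (most recent call last):
cv2.error: OpenCV(4.12.0) :-1: error: (-5:Bad argument) in function 'imwrite'
> Overload resolution failed:
>  - img data type = object is not supported
>  - Expected Ptr<cv::UMat> for argument 'img'
```

```bash

python3 - <<'E'
from h import *
out=[]
for n,box in(("top",(310,200,400,285)),("side",(290,185,400,275))):
    c=np.load(n+"0.npz");im=c["image"].astype(int)
    f=cv2.GaussianBlur(c["image"].astype('f4'),(0,0),1.0);b,g,r=f[...,0],f[...,1],f[...,2]
    m=np.zeros(b.shape,bool);x0,y0,x1,y1=box;m[y0:y1,x0:x1]=1
    if n=="top": print((r-g)[241,315:395].round(0))
    pk=(m&(r-g>1)&(r>45)).astype('u1')
    cs,_=cv2.findContours(pk,cv2.RETR_EXTERNAL,cv2.CHAIN_APPROX_NONE)
    k=max(cs,key=cv2.contourArea);e=cv2.fitEllipse(cv2.convexHull(k));print(n,"collar",e, ray(c,e[0],.066))
    dk=(m&(im.max(2)<25)).astype('u1')
    _,lab,st,ce=cv2.connectedComponentsWithStats(dk)
    for s,q in zip(st[1:],ce[1:]):
        if s[4]>20: print("dark",s,q)
    mid=(m&(im.max(2)>=30)&(im.max(2)<70)).astype('u1')
    _,lab,st,ce=cv2.connectedComponentsWithStats(mid)
    for s,q in zip(st[1:],ce[1:]):
        if s[4]>25: print("mid",s,q,ray(c,q,.07))
    ctr=ray(c,e[0],.066)
    out.append(cv2.convertScaleAbs(rect(c,ctr,.07,.075,.00038),alpha=1.7))
cv2.imwrite('pics/r.png',np.hstack(out))
E
```

```text
[-1. -1. -1. -1. -1. -1. -1. -2. -2. -1.  1.  2.  4.  4.  4.  4.  4.  4.
  4.  4.  4.  4.  4.  4.  4.  4.  3.  2.  1.  0.  0.  0.  1.  1.  0.  0.
 -0. -0.  1.  1.  0. -0. -0. -0. -0. -0. -0.  0.  1.  1.  3.  4.  4.  4.
  4.  4.  4.  4.  4.  4.  4.  4.  4.  4.  3.  1. -1. -1. -1. -1. -1. -1.
 -1. -1. -1. -1. -1. -1. -1. -1.]
top collar ((352.80029296875, 241.37689208984375), (53.538490295410156, 55.07038116455078), 105.24532318115234) [ 0.52526248 -0.07424823  0.066     ]
dark [343 230  22  22 372] [353.04569892 240.50806452]
mid [347 216  19   8 101] [355.99009901 219.        ] [ 0.57790581 -0.08190058  0.07      ]
mid [318 221  75  64 697] [367.02725968 264.34433286] [ 0.47082647 -0.10625111  0.07      ]
mid [342 238  25  15  47] [355.08510638 247.27659574] [ 0.51059263 -0.07916101  0.07      ]
mid [338 280  17   5  61] [346.         282.45901639] [ 0.4288524  -0.05766656  0.07      ]
side collar ((344.4064636230469, 228.30909729003906), (45.36240005493164, 57.473297119140625), 91.40428161621094) [ 0.52495957 -0.07300164  0.066     ]
dark [326 210  31  26 500] [344.296 223.554]
dark [385 242  15   8  30] [391.16666667 247.03333333]
mid [380 185  20  10 110] [392.14545455 187.88181818] [ 0.46783102 -0.22213118  0.07      ]
mid [317 209  14  15  87] [322.91954023 216.09195402] [ 0.5789047  -0.08419242  0.07      ]
mid [ 298  223  102   52 1275] [367.29882353 260.33568627] [ 0.45039102 -0.00791773  0.07      ]
mid [384 231  16  17 193] [392.46632124 239.03626943] [ 0.42074355 -0.08096719  0.07      ]
mid [319 235  55  17  70] [346.67142857 246.6       ] [ 0.50175732 -0.02520104  0.07      ]
```

View pics/r.png

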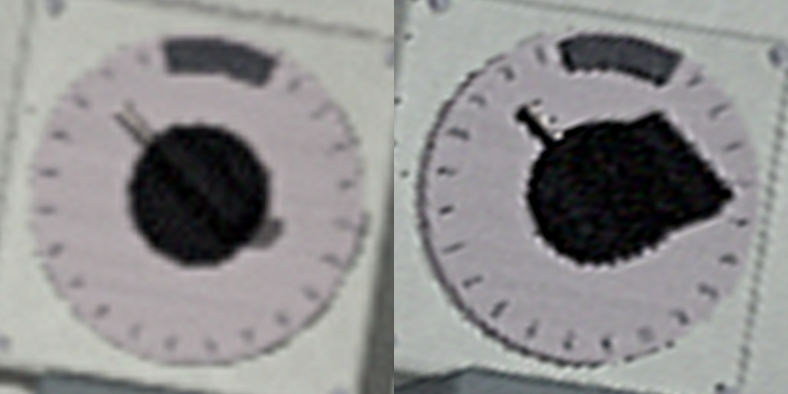

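```bash
cat >> h.py <<'E'
from scipy.spatial.transform import Rotation as Ro
KN=np.array([.525,-.0737])
def st(s,tgt=None,yaw=None):
    R=Ro.from_quat(s["tool_rot"]).as_matrix();p=s["ee_pos"];a=np.arctan2(R[1,0],R[0,0])
    print("t %.2f"%s["t"],"p",p.round(4),"yaw %.3f"%a,"tilt",R[:2,2].round(3),"F",s["wrist_force"].round(2),"M",s["moment"].round(3),"gap %.3f"%s["finger_gap"],"q7 %.2f"%s["q"][6])
    if tgt is not None: print("tool shift mm",(R.T@(np.array(tgt)-p)*1000).round(1), "toolyaw", None if yaw is None else round(-(yaw-a),3))
E
python3 - <<'E'
from h import *
from plant import arm
st(arm.sense(),[*KN,.23],.69)
E
```

```text
t 0.10 p [ 0.2752 -0.5879  0.23  ] yaw 0.438 tilt [-0.001  0.002] F [-0.52  0.16 -0.28] M [0.004 0.069 0.039] gap 1.000 q7 -0.05
tool shift mm [ 444.2 -359.8    0.8] toolyaw -0.252
```

Emit:
arm_command:
  motion:
    - [30,-24,0,0,1]
    - [30,-24,0,0,1]
    - [30,-24,0,0,1]
    - [30,-24,0,0,1]
    - [30,-24,0,0,1]
  squeeze: 40

```text
t: 0.52
ee_pos: [0.352, -0.4204, 0.2251]
tool_rot: [0.979, 0.205, -0.005, -0.001]
wrist_force: [0.5, -0.7, -0.1]
finger_gap: 1.001
```

Emit:
arm_command:
  motion:
    - [30,-24,-2,0,1]
    - [30,-24,-2,0,1]
    - [30,-24,-2,0,1]
    - [30,-24,-2,0,1]
    - [30,-24,-2,0,1]

```text
t: 0.93
ee_pos: [0.441, -0.2402, 0.2314]
tool_rot: [0.979, 0.204, -0.007, -0.003]
wrist_force: [1.8, -0.8, -0.8]
finger_gap: 0.997
```

Emit:
arm_command:
  motion:
    - [25,-20,-1,-0.05,1]
    - [20,-16,0,-0.05,1]
    - [15,-12,0,-0.05,1]
    - [5,-4,0,-0.05,1]
    - [0,0,0,0,1]

```text
t: 1.35
ee_pos: [0.48, -0.1474, 0.2312]
tool_rot: [0.949, 0.316, -0.006, -0.006]
wrist_force: [0.3, -0.3, -0.2]
finger_gap: 0.997
```

```bash
python3 - <<'E'
from h import *
from plant import arm
st(arm.sense(),[*KN,.23],.69)
E
```

```text
t 1.35 p [ 0.48   -0.1474  0.2312] yaw 0.642 tilt [-0.016  0.006] F [ 0.33 -0.34 -0.18] M [ 0.009 -0.025 -0.042] gap 0.997 q7 -0.75
tool shift mm [ 80.2 -32.1   1. ] toolyaw -0.048
```

Emit:
arm_command:
  motion:
    - [25,-10,0,-0.04,1]
    - [25,-10,0,0,1]
    - [20,-7,0,0,1]
    - [10,-4,0,0,1]
    - [0,0,0,0,1]

```text
t: 1.77
ee_pos: [0.522, -0.0781, 0.2286]
tool_rot: [0.944, 0.328, -0.009, -0.005]
wrist_force: [-0.1, 0.3, -0.8]
finger_gap: 1.002
```

```bash
python3 - <<'E'
from h import *
from plant import arm
s=arm.sense();st(s,[*KN,.23],.69)
c=arm.capture("wrist");cv2.imwrite("pics/w1.png",c["image"]);np.savez("w1.npz",**c)
print(proj(c,[*KN,.07]),c["world_to_cam"])
E
```

```text
t 1.77 p [ 0.522  -0.0781  0.2286] yaw 0.670 tilt [-0.021  0.003] F [-0.08  0.26 -0.84] M [ 0.073 -0.022  0.002] gap 1.002 q7 -0.89
tool shift mm [ 5.1 -1.6 -1.4] toolyaw -0.02
[318.57358191 206.75179591] [[ 0.62085493 -0.78379176 -0.01447832 -0.3819739 ]
 [-0.74910068 -0.59861675  0.28373608  0.30693361]
 [-0.23105697 -0.16531322 -0.9587931   0.4818928 ]
 [ 0.          0.          0.          1.        ]]
```

View pics/w1.png

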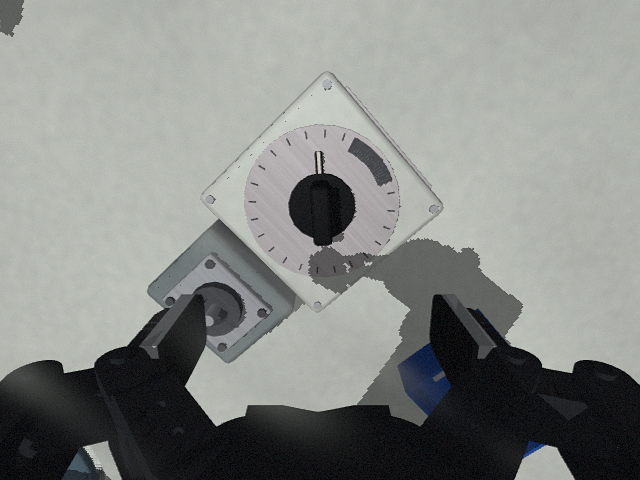

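The wrist view shows the collar centred at about (322,200), the pointer tip at (319,152) and the arc at (370,161). The bar is nearly aligned with the tool.

```bash
python3 - <<'E'
from h import *
c=np.load("w1.npz");im=c["image"]
f=cv2.GaussianBlur(im.astype('f4'),(0,0),1.);b,g,r=cv2.split(f)
m=np.zeros(b.shape,bool);m[115:285,235:410]=1
pk=(m&(r-g>3)&(r>60)).astype('u1')
k=max(cv2.findContours(pk,0,1)[0],key=cv2.contourArea)
P=np.array([ray(c,q[0],.066)[:2] for q in k])
C=np.median(P,0)
for _ in range(10):
    rr=np.linalg.norm(P-C,axis=1);ok=abs(rr-.064)<.0025;A=np.c_[2*P[ok],np.ones(ok.sum())];s=np.linalg.lstsq(A,(P[ok]**2).sum(1),rcond=None)[0];C=s[:2]
print("centre",C,"R",np.sqrt(s[2]+C@C),ok.sum(),len(P))
M=np.zeros(b.shape,bool);M[135:188,345:395]=1
a=(M&(im.max(2)<105)).astype('u1')
_,lab,stt,ce=cv2.connectedComponentsWithStats(a);i=1+np.argmax(stt[1:,4]);v,u=np.nonzero(lab==i)
Q=np.array([ray(c,p,.07)[:2] for p in zip(u,v)])-C;an=np.arctan2(Q[:,1],Q[:,0])
print("arc",stt[i],an.min(),an.max(),an.mean(),np.linalg.norm(Q,axis=1).mean())
for p in((319,152),(319.5,165)):
    t=ray(c,p,.07)[:2]-C;print("ptr",np.arctan2(t[1],t[0]),np.linalg.norm(t))
cv2.imwrite("pics/w1z.png",cv2.resize(im[130:260,270:400],None,fx=4,fy=4,interpolation=cv2.INTER_NEAREST))
E
```

```text
centre [ 0.52708715 -0.07483573] R 0.061941451805496095 305 928
arc [348 138  44  48 827] -0.5590468448472241 0.2325962932703806 -0.15551702481828153 0.05378354129738152
ptr 0.7143095547223203 0.042467326598311664
ptr 0.7155870936051901 0.032484900246586505
```

View pics/w1z.png

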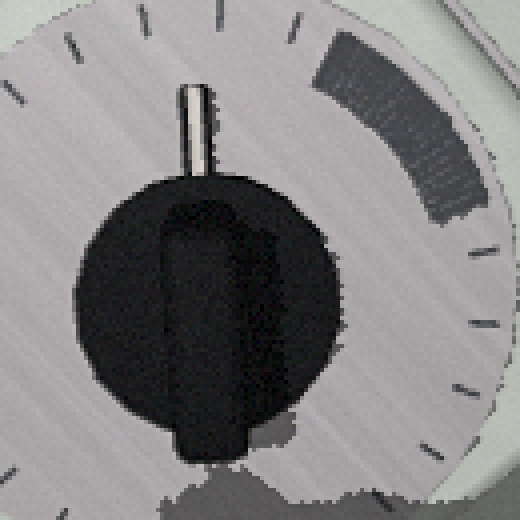

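```bash
sed -i 's/^KN=.*/KN=np.array([.526,-.0743])/' h.py; python3 - <<'E'
from h import *
from plant import arm
st(arm.sense(),[*KN,.13],.71)
E
```

```text
t 1.82 p [ 0.5214 -0.0795  0.2285] yaw 0.668 tilt [-0.022  0.003] F [-0.03 -0.61 -0.71] M [-0.027 -0.02  -0.029] gap 0.997 q7 -0.89
tool shift mm [ 8.4  0.3 98.4] toolyaw -0.042
```

Emit:
arm_command:
  motion:
    - [3,0,20,-0.02,1]
    - [3,0,25,-0.02,1]
    - [2,0,25,-0.01,1]
    - [1,0,15,-0.01,1]
    - [0,0,10,0,1]

```text
t: 2.23
ee_pos: [0.5267, -0.0871, 0.1338]
tool_rot: [0.937, 0.35, -0.008, 0.0]
wrist_force: [0.3, 0.7, -0.6]
finger_gap: 1.002
```

```bash
python3 - <<'E'
from h import *
from plant import arm
st(arm.sense(),[*KN,.08],.71)
E
```

```text
t 2.23 p [ 0.5267 -0.0871  0.1338] yaw 0.715 tilt [-0.015 -0.007] F [ 0.33  0.68 -0.6 ] M [ 0.046 -0.006  0.007] gap 1.002 q7 -0.89
tool shift mm [ 8.7 -9.9 53.7] toolyaw 0.005
```

Emit:
arm_command:
  motion:
    - [4,-5,2,0,1]
    - [4,-4,2,0,1]
    - [0,0,0,0,1]
    - [0,0,0,0,1]

```text
t: 2.57
ee_pos: [0.523, -0.0799, 0.1274]
tool_rot: [0.938, 0.345, -0.012, 0.0]
wrist_force: [0.7, 0.1, 0.9]
finger_gap: 1.003
```

```bash
python3 - <<'E'
from h import *
from plant import arm
st(arm.sense(),[*KN,.08],.71)
E
```

```text
t 2.57 p [ 0.523  -0.0799  0.1274] yaw 0.705 tilt [-0.022 -0.009] F [0.65 0.07 0.94] M [-0.    -0.06  -0.002] gap 1.003 q7 -0.91
tool shift mm [ 7.  -1.9 47.2] toolyaw -0.005
```

Emit:
arm_command:
  motion:
    - [6,-1,8,0,1]
    - [4,-1,10,0,1]
    - [2,-1,10,0,1]
    - [1,0,8,0,1]
    - [0,0,0,0,1]

```text
t: 2.98
ee_pos: [0.5346, -0.0682, 0.0914]
tool_rot: [0.938, 0.346, -0.008, 0.002]
wrist_force: [0.1, -0.2, -0.4]
finger_gap: 1.002
```

```bash
python3 - <<'E'
from h import *
from plant import arm
st(arm.sense(),[*KN,.08],.71)
E
```

```text
t 2.98 p [ 0.5346 -0.0682  0.0914] yaw 0.706 tilt [-0.014 -0.01 ] F [ 0.13 -0.23 -0.36] M [-0.035  0.017 -0.001] gap 1.002 q7 -0.96
tool shift mm [-10.3  -0.9  11.5] toolyaw -0.004
```

Emit:
arm_command:
  motion:
    - [-5,-0.5,3,0,1]
    - [-3,0,3,0,1]
    - [0,0,2,0,1]
    - [0,0,0,0,1]
    - [0,0,0,0,1]

```text
t: 3.4
ee_pos: [0.5262, -0.0737, 0.0812]
tool_rot: [0.938, 0.346, -0.01, 0.002]
wrist_force: [0.1, 0.8, -0.4]
finger_gap: 1.0
```

```bash
python3 - <<'E'
from h import *
from plant import arm
st(arm.sense(),[*KN,.08],.71)
c=arm.capture("wrist");cv2.imwrite("pics/w2.png",c["image"])
E
```

```text
t 3.40 p [ 0.5262 -0.0737  0.0812] yaw 0.706 tilt [-0.017 -0.01 ] F [ 0.08  0.76 -0.45] M [-0.033 -0.005 -0.04 ] gap 1.000 q7 -0.96
tool shift mm [-0.5  0.4  1.2] toolyaw -0.004
```

View pics/w2.png

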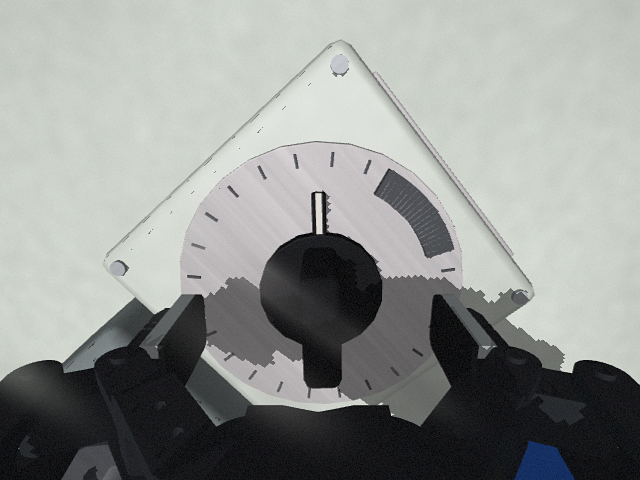

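The bar at x≈321 is centred between the pads (about 190 and 448) and aligned with them. I'll close the gripper now.

Emit:
arm_command:
  motion:
    - [0,0,0,0,-0.3]
    - [0,0,0,0,-0.5]
    - [0,0,0,0,-1]
    - [0,0,0,0,-1]
    - [0,0,0,0,-1]
  squeeze: 35

```text
t: 3.87
ee_pos: [0.5274, -0.074, 0.0826]
tool_rot: [0.938, 0.345, -0.008, 0.002]
wrist_force: [-0.4, 0.7, 0.1]
finger_gap: 0.3
```

Emit:
arm_command:
  motion:
    - [0,0,0,0,-1]
    - [0,0,0,0,-1]
    - [0,0,0,0,-1]
    - [0,0,0,0,-1]
    - [0,0,0,0,-1]

```text
t: 4.28
ee_pos: [0.5277, -0.0741, 0.0828]
tool_rot: [0.938, 0.346, -0.008, 0.003]
wrist_force: [-0.3, 0.7, 0.5]
finger_gap: 0.156
```

```bash
python3 - <<'E'
from h import *
from plant import arm
st(arm.sense(),[*KN,.08],.71)
E
```

```text
t 4.28 p [ 0.5277 -0.0741  0.0828] yaw 0.706 tilt [-0.013 -0.011] F [-0.34  0.65  0.51] M [-0.027  0.02   0.047] gap 0.156 q7 -0.96
tool shift mm [-1.4 -1.   2.9] toolyaw -0.004
```

Emit:
arm_command:
  motion:
    - [0,0,0,0.06,-1]
    - [0,0,0,0.06,-1]
    - [0,0,0,0.06,-1]
    - [0,0,0,0.06,-1]
    - [0,0,0,0,-1]

```text
t: 4.7
ee_pos: [0.5279, -0.0743, 0.0828]
tool_rot: [0.974, 0.226, -0.008, 0.004]
wrist_force: [-0.3, -0.4, 0.2]
finger_gap: 0.151
```

```bash
python3 - <<'E'
from h import *
from plant import arm
st(arm.sense(),[*KN,.08],.15)
E
```

```text
t 4.70 p [ 0.5279 -0.0743  0.0828] yaw 0.456 tilt [-0.013 -0.011] F [-0.28 -0.42  0.23] M [ 0.056 -0.025 -0.069] gap 0.151 q7 -1.19
tool shift mm [-1.6 -0.9  2.8] toolyaw 0.306
```

Emit:
arm_command:
  motion:
    - [0,0,0,0.07,-1]
    - [0,0,0,0.07,-1]
    - [0,0,0,0.07,-1]
    - [0,0,0,0.06,-1]
    - [0,0,0,0,-1]

```text
t: 5.12
ee_pos: [0.528, -0.0747, 0.0828]
tool_rot: [0.996, 0.091, -0.007, 0.005]
wrist_force: [0.4, -0.7, -0.6]
finger_gap: 0.157
```

```bash
python3 - <<'E'
from h import *
from plant import arm
st(arm.sense(),[*KN,.08],.15)
c=arm.capture("wrist");cv2.imwrite("pics/w3.png",c["image"]);np.savez("w3.npz",**c)
E
```

```text
t 5.12 p [ 0.528  -0.0747  0.0828] yaw 0.181 tilt [-0.013 -0.011] F [ 0.39 -0.71 -0.56] M [ 0.068 -0.    -0.097] gap 0.157 q7 -1.44
tool shift mm [-1.9 -0.7  2.8] toolyaw 0.031
```

View pics/w3.png

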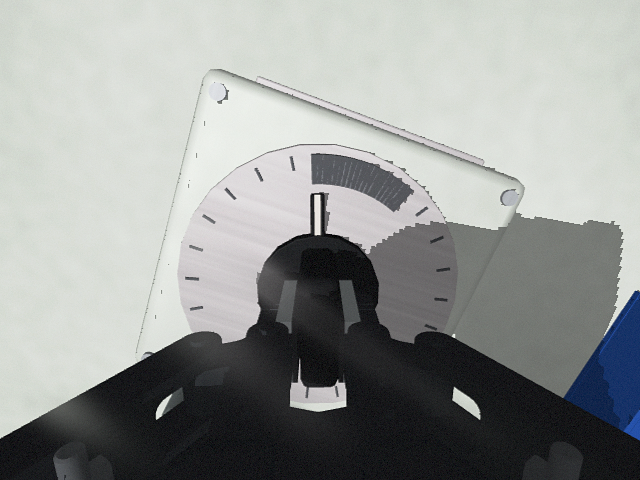

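The pointer at (318,213) now stands just inside the arc's anticlockwise end; the arc spans about x=312–412. First trial pull, to learn the force response.

Emit:
arm_command:
  motion:
    - [0,0,0,0.03,-1]
    - [0,0,-1,0,-1]
    - [0,0,-1,0,-1]

```text
t: 5.42
ee_pos: [0.528, -0.0747, 0.0841]
tool_rot: [0.997, 0.079, -0.007, 0.005]
wrist_force: [1.7, 0.3, -4.1]
finger_gap: 0.153
```

```bash
python3 - <<'E'
from h import *
from plant import arm
st(arm.sense(),[*KN,.08],.15)
E
```

```text
t 5.42 p [ 0.528  -0.0747  0.0841] yaw 0.159 tilt [-0.013 -0.011] F [ 1.7   0.27 -4.07] M [ 0.078 -0.394 -0.061] gap 0.153 q7 -1.46
tool shift mm [-1.9 -0.7  4.1] toolyaw 0.009
```

Emit:
arm_command:
  motion:
    - [0,0,-1,0,-1]

```text
t: 5.5
ee_pos: [0.528, -0.0747, 0.0846]
tool_rot: [0.997, 0.08, -0.007, 0.005]
wrist_force: [3.4, -0.4, -4.8]
finger_gap: 0.151
```

Emit:
arm_command:
  motion:
    - [0,0,1.2,0,-1]
    - [0,0,0,0.045,-1]
    - [0,0,0,0,-1]
    - [0,0,-1.2,0,-1]
    - [0,0,-1,0,-1]

```text
t: 5.92
ee_pos: [0.5281, -0.0748, 0.0855]
tool_rot: [0.998, 0.059, -0.007, 0.005]
wrist_force: [1.8, 0.5, -3.7]
finger_gap: 0.154
```

```bash
python3 - <<'E'
from h import *
from plant import arm
st(arm.sense(),[*KN,.08],.15)
E
```

```text
t 5.92 p [ 0.5281 -0.0748  0.0855] yaw 0.119 tilt [-0.013 -0.01 ] F [ 1.8   0.48 -3.71] M [ 0.076 -0.347 -0.041] gap 0.154 q7 -1.49
tool shift mm [-2.  -0.8  5.6] toolyaw -0.031
```

Emit:
arm_command:
  motion:
    - [0,0,-1,0,-1]
    - [0,0,-1,0,-1]

```text
t: 6.08
ee_pos: [0.5281, -0.0748, 0.0875]
tool_rot: [0.998, 0.06, -0.007, 0.005]
wrist_force: [1.7, -0.7, -3.6]
finger_gap: 0.157
```

```bash
python3 - <<'E'
from h import *
from plant import arm
st(arm.sense(),[*KN,.08],.15)
c=arm.capture("wrist");cv2.imwrite("pics/w4.png",c["image"])
c=arm.capture("side");cv2.imwrite("pics/s4.png",cv2.resize(c["image"][185:275,290:400],None,fx=6,fy=6))
E
```

```text
t 6.08 p [ 0.5281 -0.0748  0.0875] yaw 0.120 tilt [-0.013 -0.01 ] F [ 1.73 -0.67 -3.65] M [ 0.035 -0.301 -0.074] gap 0.157 q7 -1.49
tool shift mm [-1.9 -0.8  7.5] toolyaw -0.03
```

View pics/w4.png

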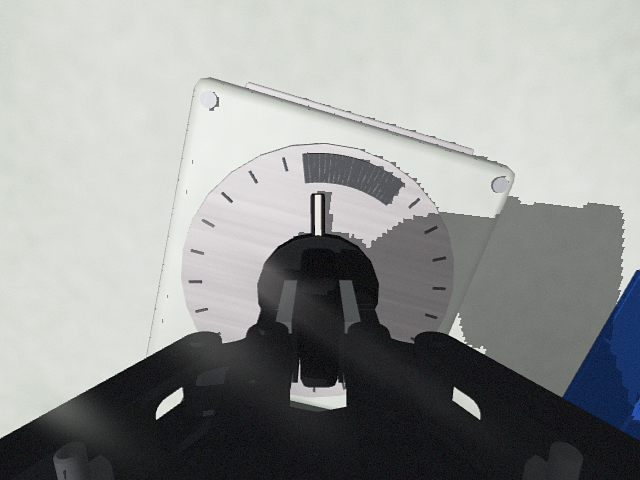

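The force stays flat at 3.6 N while the hand rises 4.7 mm. The knob keeps the same place between the pads (pointer tip still at (318,194)), so it isn't slipping and the slot is found. I'll keep pulling gently.

Emit:
arm_command:
  motion:
    - [0,0,-1,0,-1]
    - [0,0,-1,0,-1]
    - [0,0,-1,0,-1]
    - [0,0,-1,0,-1]

```text
t: 6.52
ee_pos: [0.5281, -0.0747, 0.0918]
tool_rot: [0.998, 0.06, -0.007, 0.005]
wrist_force: [1.4, -0.2, -2.3]
finger_gap: 0.155
```

Emit:
arm_command:
  motion:
    - [0,0,-1,0,-1]
    - [0,0,-1,0,-1]

```text
t: 6.68
ee_pos: [0.5281, -0.0747, 0.094]
tool_rot: [0.998, 0.06, -0.007, 0.005]
wrist_force: [1.8, 0.2, -4.5]
finger_gap: 0.153
```

Emit:
arm_command:
  motion:
    - [0,0,-0.8,0,-1]

```text
t: 6.77
ee_pos: [0.5281, -0.0747, 0.0947]
tool_rot: [0.998, 0.06, -0.007, 0.005]
wrist_force: [2.7, -0.2, -6.1]
finger_gap: 0.156
```

Emit:
arm_command:
  motion:
    - [0,0,-0.6,0,-1]
    - [0,0,0,0,-1]

```text
t: 6.93
ee_pos: [0.5281, -0.0747, 0.095]
tool_rot: [0.998, 0.06, -0.006, 0.005]
wrist_force: [1.5, 0.1, -3.4]
finger_gap: 0.157
```

```bash
python3 - <<'E'
from h import *
from plant import arm
st(arm.sense(),[*KN,.08],.15)
c=arm.capture("wrist");cv2.imwrite("pics/w5.png",c["image"])
E
```

```text
t 6.93 p [ 0.5281 -0.0747  0.095 ] yaw 0.120 tilt [-0.012 -0.01 ] F [ 1.45  0.08 -3.42] M [-0.001 -0.264 -0.055] gap 0.157 q7 -1.49
tool shift mm [-1.9 -0.8 15. ] toolyaw -0.03
```

View pics/w5.png

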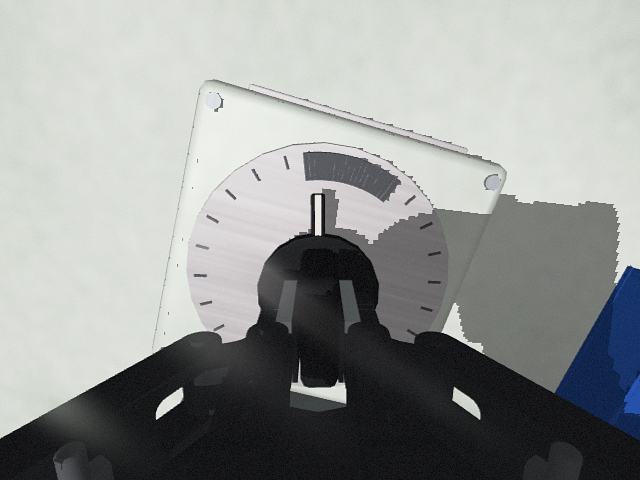

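The knob still hasn't moved between the pads (pointer at (318,194)), the hand has risen 12 mm, and the force rose only at the end stop. Releasing now.

Emit:
arm_command:
  motion:
    - [0,0,0,0,-0.4]
    - [0,0,0,0,0]
    - [0,0,0,0,0.5]
    - [0,0,0,0,1]
    - [0,0,0,0,1]

```text
t: 7.4
ee_pos: [0.5281, -0.0741, 0.0972]
tool_rot: [0.998, 0.061, -0.007, 0.005]
wrist_force: [0.9, 0.1, 0.4]
finger_gap: 0.853
```

Emit:
arm_command:
  motion:
    - [0,0,0,0,1]
    - [0,0,-3,0,1]
    - [0,0,-8,0,1]
    - [0,0,-15,0,1]
    - [0,0,-20,0,1]

```text
t: 7.82
ee_pos: [0.5246, -0.0731, 0.1416]
tool_rot: [0.998, 0.061, -0.012, 0.004]
wrist_force: [-0.0, 0.4, -0.4]
finger_gap: 1.004
```

Emit:
arm_command:
  motion:
    - [0,0,-25,0,1]
    - [0,0,-25,0,1]
    - [0,0,-20,0,1]
    - [0,0,-8,0,1]
    - [0,0,0,0,1]

```text
t: 8.23
ee_pos: [0.5286, -0.0722, 0.23]
tool_rot: [0.998, 0.062, -0.008, 0.005]
wrist_force: [0.5, 0.1, 0.4]
finger_gap: 0.999
```

```bash
python3 - <<'E'
from h import *
from plant import arm
st(arm.sense(),[*KN,.2],.15)
for n in ("wrist","top","side"):
    c=arm.capture(n);np.savez(n+"6.npz",**c);cv2.imwrite(f"pics/{n}6.png",c["image"])
    if n!="wrist":
        d=np.load(n+"0.npz")
# knob bar top height from wrist depth
c=np.load("wrist6.npz");z=c["z_map"];T=c["world_to_cam"];Ti=np.linalg.inv(T);K=c["camera_matrix"]
v,u=np.mgrid[:480,:640];P=np.stack([(u-K[0,2])/K[0,0]*z,(v-K[1,2])/K[1,1]*z,z,np.ones_like(z)],-1)@Ti.T
rr=np.hypot(P[...,0]-KN[0],P[...,1]-KN[1]);h=P[...,2]
ok=z>0
print("bar top",np.percentile(h[ok&(rr<.02)&(h>.09)],[10,50,90]))
print("skirt",np.percentile(h[ok&(rr<.026)&(h<.095)&(h>.068)],[10,50,90]),"collar",np.median(h[ok&(rr>.05)&(rr<.06)&(h<.09)]))
E
```

```text
t 8.23 p [ 0.5286 -0.0722  0.23  ] yaw 0.123 tilt [-0.015 -0.01 ] F [0.46 0.1  0.41] M [ 0.004 -0.085 -0.017] gap 0.999 q7 -1.44
tool shift mm [-2.4  1.5 30.1] toolyaw -0.027
bar top [0.11941416 0.3118361  0.31896539]
skirt [0.08255313 0.08341877 0.08432465] collar 0.06529406085578243
```

View pics/wrist6.png

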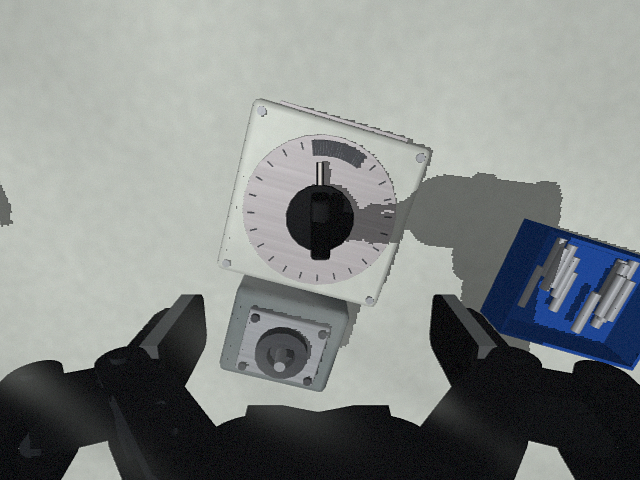

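View pics/side6.png

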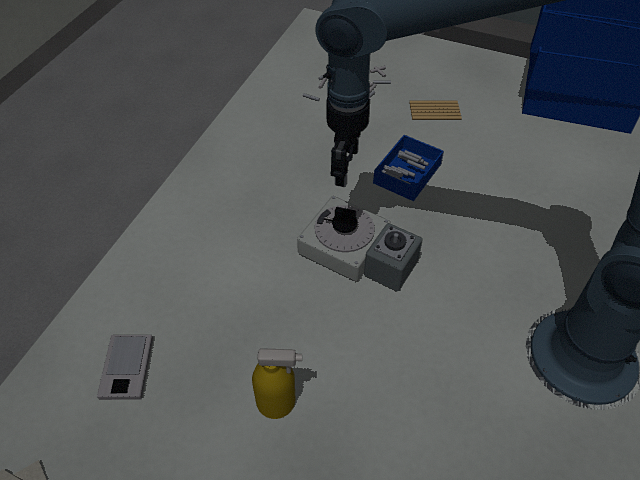

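The depth readings put the bar top at 119.4 mm and the skirt at 83.4 mm, with the collar reading 65.3 mm (nominal 66). That makes the knob about 11 mm out. The tray (408,167) and spray bottle (274,390) are where they were in the first side view, and the hand is clear.

```bash
python3 -c "
from plant import arm
print(arm.hand_in())"
```

```text
the job is handed in; nothing more can be done
None
```

The knob is turned clockwise to the arc, pulled straight up about 11 mm to its end stop, and released. I handed the job in at about 8.4 s on the robot's clock.

- **Finding the slot:** I tried light pulls from the arc's anticlockwise end. The first trial met the catch at about 4.8 N. After one more small turn, to about 0.28 rad anticlockwise of the arc's middle, the knob gave: the force stayed at about 3.7 N or less through the travel. The highest force read was 6.1 N, at the end stop, against the 20 N limit.
- **Last checks:** After release the depth image put the bar top at 119.4 mm and the skirt at 83.4 mm, against 108 and 73 mm with the knob in. The collar read 0.7 mm low, so the knob is about 11 mm out, and it stayed up with the hand clear.
- **Bystanders:** The spray bottle and the tray look the same in the side view as at the start. I compared them by eye, not by measurement.
- **Not tested:** I did not try to turn or push the knob to confirm the lock. That it is locked rests on the full travel, the end-stop force and the knob staying up. No check failed or disagreed.

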